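Put the seasonings back on their own coasters

TASK

Someone wiped the worktop and put the seasonings that stand on the three stone coasters back on the wrong ones. Rearrange them so that the salt shaker stands on the round coaster, the spice jar on the square coaster and the pepper mill on the oblong coaster, each upright in the middle of its coaster; one has to wait on a free spot of the worktop meanwhile. Do not tip any of them over, and leave the garlic, the onion and the honey jar where they are.

Things in the scene. Friction and masses are not known exactly. Their poses are not given: they have to be found in the camera images.
- pepper_mid (a point): centre, half-way up, of the brown wooden pepper mill: waisted turned column, 170 mm tall in all, round about its upright z axis, foot 58 mm across; its round head, the best place to grip, is 48 mm across and its middle lies 56 mm above this point (141 mm above the foot), with a 12 mm knob on top; 0.18 kg. The foot is 85 mm below this point. It starts near the middle of a coaster that is not its own (another mill stands at the back against the wall and is not meant)
- salt_mid (a point): centre, half-way up, of the grey and clear salt shaker: round about its upright z axis, 44 mm across, 90 mm tall, light; the foot is 45 mm below this point. It starts on a coaster that is not its own
- spice_mid (a point): centre, half-way up, of the one spice jar that stands on a coaster (not those in the row at the back): clear glass with a red screw lid, round about its upright z axis, glass 42 mm across, lid 45 mm across, 106 mm tall, 0.11 kg; the lid is the top 20 mm; the foot is 53 mm below this point. It starts on a coaster that is not its own
- coaster_round: round pale stone coaster, 106 mm across and 10 mm thick, fixed to the worktop; origin at the centre of its underside, z up
- coaster_square: square pale stone coaster, 96 x 96 mm and 10 mm thick, fixed to the worktop; origin at the centre of its underside, z up, x and y along its edges
- coaster_oblong: oblong pale stone coaster, 150 mm (its x) by 76 mm (its y) and 10 mm thick, fixed to the worktop; origin at the centre of its underside, z up
- garlic_mid (a point): centre of a loose pale garlic bulb, 46 mm across and 46 mm tall, on the worktop among the coasters; to be left alone
- onion_mid (a point): centre of a loose red onion, 66 mm across and 70 mm tall, on the worktop among the coasters; to be left alone
- honey_mid (a point): centre of a loose glass honey jar with a pale grey lid, 72 mm across and 102 mm tall, at the right of the work area; to be left alone
Things that resemble listed ones, but are neither listed nor needed, are in the scene too. Leave any green or turquoise look-alike of the part that bears pepper_mid alone.

How it is judged:
By the outcome, as a careful person would: the job done as asked, in the order asked, and still so for the second after the job is handed in, with the robot touching nothing.
It also fails if it takes over 117 s, if anything falls off the work surface, if the arm or the gripper's body presses on something with over 40 N, if the wrist force passes 120 N, or if a joint passes its speed limit or range.

ROBOT

A 6-joint arm with a two-finger parallel gripper is mounted at the origin on a cart in front of the work surface, level with it; the furniture and walls round the work are solid. World frame = base frame: x ahead of the robot, y to its left, z up, the work surface at z = 0. Lengths are in mm, angles in rad, forces in N, time in s.
With the tool pointing down it reaches from about 350 to 775 mm from the base axis. Payload 7.3 kg.
Tool frame: the origin (TCP) lies midway between the tips of the shut fingers; the grasp point (between the pads) lies 19 mm behind it; z points along the fingers, y is the line along which they close (so a half turn about z gives the same grasp; the last joint's range is limited). The gripper opens to 92 mm and grips with 3 to 60 N. Pads are 19 mm wide; open, the fingers measure 130 mm over their backs; the gripper's body (75 mm by 190 mm) begins 47 mm behind the grasp point.
Start: joints at [-1.25, 0.342, 1.524, -0, 1.275, -0.146], TCP at [236.29, -468.841, 226.741] pointing down, gripper open.
Joint ranges: [-2.53, 2.53], [-0.77, 2.02], [0.04, 2.7], [-1, 4.14], [0.28, 2.66], [-3.11, 3.11]. Speed limits (rad/s): [2.57, 2.57, 3.14, 3.14, 3.14, 3.14].

INTERFACE

Orientations are given as [roll, pitch, yaw] about the fixed x, y, z axes, in that order (R = Rz(yaw) Ry(pitch) Rx(roll)).
In Python, from plant import get_obs, capture, camera_model, close_job, search_frame, regions_of, pinpoint gives the robot as it stands. The module is installed in compiled form; this text tells all that it offers.
- The arm moves only by the shell command python3 -m pendant 'ROWS'. ROWS is JSON, one flat list of numbers, 7 for each row, row after row: the shift along the tool's x, y, z in units of 30 mm (1.0 is 30 mm), then the turn, a rotation vector about the tool's x, y, z in units of 4 degrees (1.0 is 4 degrees), then the closure, from -1 (fully open) to 1 (shut), so that 0 is half open. In form: [dx, dy, dz, wx, wy, wz, gripper, dx, dy, dz, wx, wy, wz, gripper, ...]. A call has 1 to 12 rows; each row shifts and turns the commanded pose from where the row before left it, along the tool's axes as they then stand; what a row does not reach is not made up. A row lasts 1/10 s, in which the tool goes at most 50 mm and 8.59 degrees, less where a joint would pass 70% of its speed; a pose out of reach is approached as far as the arm can. A call with a number of a shift or a turn outside -1 to 1 is refused whole. A call with a gripper value outside its range is refused whole. The fingers move at their own pace and stop on an object; the grip force is fixed at half the most. Time passes only in rows, so rows that do not move let the fingers close. It gives the time, the measured TCP pose, the force, the opening and the grip force at its end, in the units of the state.
- get_obs(): the state, without advancing time (a new reading comes with each control period).
- capture(name): name is "scene" or "top" or "wrist"; returns the picture (480x640x3 uint8, red, green, blue); there is no depth.
- camera_model(name): a dict with "fov_y" (degrees; the focal length in pixels is half the picture's height over the tangent of half this angle, whatever the lens; pixels are square), "cx", "cy" (the principal point, pixels), "pose" (4x4, takes a point from camera to world coordinates). Camera axes: x right, y up, looking along -z (the intrinsics and any distortion apply to the point x, -y, -z); pixel columns grow to the right and rows downward; lengths in mm; the calibration is good to about 2 mm. A picture is of the moment at which its call begins: read the wrist's pose just before it. camera_model takes no time and is no camera call; for the wrist camera it gives the pose at the moment of the call.
- close_job(): hands the job in; it is judged then, once.
Trained networks look in the newest picture that a camera, given by its name, has taken for a name from the list of things; names that differ only in an ending like _2 or _b are one class to them, and where a whole thing is asked for, a point or a joint stands for the part that bears it (a point fixed in the world has none). Each returns a list of dicts, best first, with "score" (0 to 1); they miss things now and then, are a little off and sometimes report something else, mostly with a low value. They report only what shows in the picture. A call takes as long as a camera call. They do not tell look-alikes from the thing itself.
- search_frame(camera, thing): "location" ([column, row] in pixels, amid what is visible of it).
- regions_of(camera, thing): "pixels" (480x640 bool, what is visible of it) and "location" ([column, row] in pixels, amid what is visible of it).
- pinpoint(camera, thing): "location" ([column, row] in pixels: a listed point, or the origin of a listed thing).
The state is a dict: "time": time; "joint_positions": joint angles; "dq": joint speeds; "tau": joint torques, N m; "tool_pos": TCP position; "tcp_rot": TCP orientation; "contact_force": force on the tool from outside, world axes, zero at the start; "moment": the same for the moment, N m; "grip_width": finger opening in mm; "finger_force": force on a finger pad.
Only numpy, scipy, OpenCV 4.12 (cv2) and the standard library are available. Lean on these libraries where they do the work, as an engineer would, in place of code of your own. Each camera call takes 0.05 s, during which the arm holds its last target. There are 200 camera calls.

## Working session

There is one attempt and no reset: what is moved stays moved. The work goes in short steps, Python scripts to look and compute and a shell command to move; the robot and the scene stay as the last step left them, time stands still between calls to the robot, and variables do not carry over. Pictures are saved under pics/ and viewed, at most 14 in all, crops included, and the job is handed in when it is done.

```bash
mkdir -p pics
cat > h.py <<'E'
import numpy as np, cv2
from plant import *
def ray(cam,px):
    m=camera_model(cam); f=240/np.tan(np.radians(m["fov_y"])/2)
    d=np.array([(px[0]-m["cx"])/f,-(px[1]-m["cy"])/f,-1]); P=np.array(m["pose"])
    return P[:3,3],P[:3,:3]@d
def at(cam,px,z):
    o,d=ray(cam,px); return o+d*(z-o[2])/d[2]
def snap(cam,fn=None):
    im=capture(cam)
    if fn: cv2.imwrite("pics/"+fn,im[:,:,::-1])
    return im
Z=dict(pepper_mid=95,salt_mid=55,spice_mid=63,coaster_round=0,coaster_square=0,coaster_oblong=0,garlic_mid=23,onion_mid=35,honey_mid=51)
E
python3 - <<'E'
from h import *
for c in("scene","top"):
    snap(c,c+"1.png"); m=camera_model(c); print(c,{k:(np.round(v,2).tolist()) for k,v in m.items() if not isinstance(v,str)})
    for t,z in Z.items():
        for r in pinpoint(c,t)[:3]: print(t,round(r["score"],2),np.round(r["location"]),np.round(at(c,r["location"],z)))
o=get_obs();print(o["time"],o["tool_pos"],o["tcp_rot"])
E
```

```text
scene {'fov_y': 47.7, 'cx': 314.88, 'cy': 245.13, 'pose': [[-0.7, 0.43, -0.56, -404.38], [-0.71, -0.43, 0.56, 844.09], [0.0, 0.79, 0.61, 1060.07], [0.0, 0.0, 0.0, 1.0]]}
pepper_mid 0.91 [304. 271.] [427.  64.  95.]
pepper_mid 0.85 [173. 329.] [494. 442.  95.]
pepper_mid 0.57 [253. 281.] [492. 192.  95.]
salt_mid 0.8 [329. 253.] [469. -79.  55.]
coaster_square 0.89 [330. 270.] [456. -70.   0.]
coaster_oblong 0.52 [376. 224.] [ 516. -355.    0.]
garlic_mid 0.61 [344. 227.] [ 559. -242.   23.]
onion_mid 0.8 [278. 261.] [567.  40.  35.]
top {'fov_y': 56.89, 'cx': 324.93, 'cy': 233.61, 'pose': [[0.03, 0.98, -0.19, 284.62], [-1.0, 0.03, 0.0, -37.68], [0.01, 0.19, 0.98, 1279.97], [0.0, 0.0, 0.0, 1.0]]}
pepper_mid 0.97 [147. 232.] [501. 445.  95.]
pepper_mid 0.79 [289. 264.] [425.  55.  95.]
pepper_mid 0.63 [240. 238.] [493. 191.  95.]
salt_mid 0.67 [337. 254.] [463. -74.  55.]
salt_mid 0.31 [247. 245.] [480. 177.  55.]
spice_mid 0.83 [437. 243.] [ 500. -353.   63.]
spice_mid 0.24 [298. 218.] [560.  38.  63.]
coaster_round 0.72 [246. 245.] [489. 190.   0.]
coaster_square 0.75 [335. 257.] [462. -71.   0.]
coaster_oblong 0.59 [432. 244.] [ 506. -354.    0.]
coaster_oblong 0.3 [299. 218.] [575.  38.   0.]
garlic_mid 0.18 [240. 238.] [504. 203.  23.]
onion_mid 0.88 [302. 215.] [575.  28.  35.]
honey_mid 0.88 [500. 217.] [ 581. -537.   51.]
honey_mid 0.52 [238. 238.] [499. 205.  51.]
1.0 [ 236.29796286 -468.85810918  226.74357608] [3.14147350e+00 1.62953588e-05 4.66808592e-01]
```

View pics/top1.png

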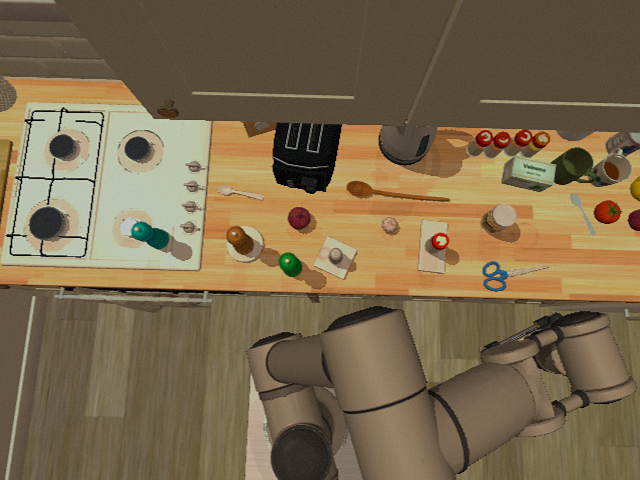

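View pics/scene1.png

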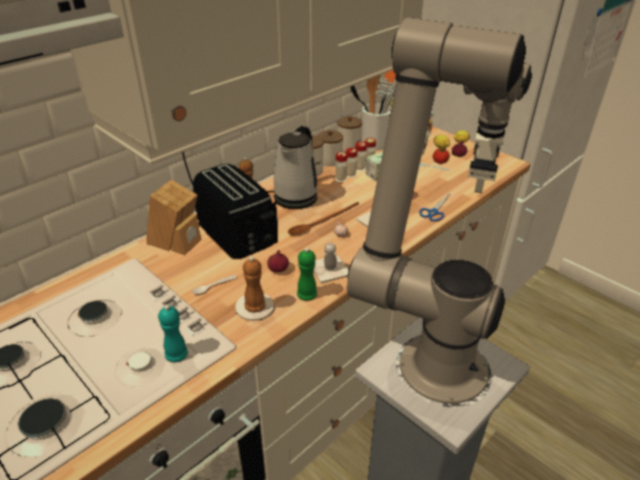

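The top view shows the brown mill on the round coaster (240,238), the salt on the square one (336,256) and the spice jar on the oblong one (438,242). The green mill (290,264) stands between the round and square coasters, with the onion at (299,217), the garlic at (390,226) and the honey jar at (500,217). The scene view agrees.

Plan: spice → free spot, pepper → oblong, salt → round, spice → square. I'll turn the tool to yaw 90° so that tool x = world y and tool y = world x.

```bash
python3 -m pendant '[0,0,0,0,0,-1,-1,0,0,0,0,0,-1,-1,0,0,0,0,0,-1,-1,0,0,0,0,0,-1,-1,0,0,0,0,0,-1,-1,0,0,0,0,0,-1,-1,0,0,0,0,0,-1,-1,0,0,0,0,0,-1,-1,0,0,0,0,0,-1,-1,0,0,0,0,0,-1,-1,0,0,0,0,0,-1,-1,0,0,0,0,0,-1,-1]'
python3 -m pendant '[0,0,0,0,0,-1,-1,0,0,0,0,0,-1,-1,0,0,0,0,0,-1,-1,0,0,0,0,0,-0.8,-1,1,1,0,0,0,0,-1,1,1,0,0,0,0,-1,1,1,0,0,0,0,-1,0.8,1,0,0,0,0,-1,0,1,0,0,0,0,-1,0,1,0,0,0,0,-1,0,1,0,0,0,0,-1,0,0,0,0,0,0,-1]'
cat > look.py <<'E'
import sys
from h import *
c,fn=sys.argv[1:3]
snap(c,None if fn=="-" else fn)
for t in sys.argv[3:]:
    for r in pinpoint(c,t)[:3]: print(t,round(r["score"],2),np.round(r["location"]),np.round(at(c,r["location"],Z[t])))
o=get_obs();print(round(o["time"],2),np.round(o["tool_pos"],1),np.round(o["tcp_rot"],3),np.round(o["joint_positions"],2),np.round(o["contact_force"],1),round(o["grip_width"],1))
E
python3 look.py wrist w1.png spice_mid coaster_oblong garlic_mid honey_mid; python3 -c "
from h import *;print(np.round(camera_model('wrist')['pose'],2))"
```

```text
time: 2.2
tool_pos: [236.3, -468.8, 226.7]
tcp_rot: [3.142, 0.0, 1.307]
contact_force: [-0.6, -0.1, -0.4]
grip_width: 92.1
finger_force: 0.0
time: 3.4
tool_pos: [449.2, -354.5, 226.2]
tcp_rot: [3.14, 0.0, 1.573]
contact_force: [0.4, 0.7, -0.1]
grip_width: 92.0
finger_force: 0.0
garlic_mid 0.91 [460.  47.] [ 555. -224.   23.]
honey_mid 0.83 [462. 406.] [ 575. -529.   51.]
3.65 [ 445.5 -355.2  226.8] [-3.141 -0.     1.569] [-0.81  0.42  1.4  -0.    1.32 -0.81] [-0.7  0.4  0.5] 91.8
[[ 1.0000e+00  0.0000e+00  0.0000e+00  4.4608e+02]
 [-0.0000e+00  9.6000e-01  2.7000e-01 -2.8361e+02]
 [ 0.0000e+00 -2.7000e-01  9.6000e-01  3.8475e+02]
 [ 0.0000e+00  0.0000e+00  0.0000e+00  1.0000e+00]]
```

View pics/w1.png

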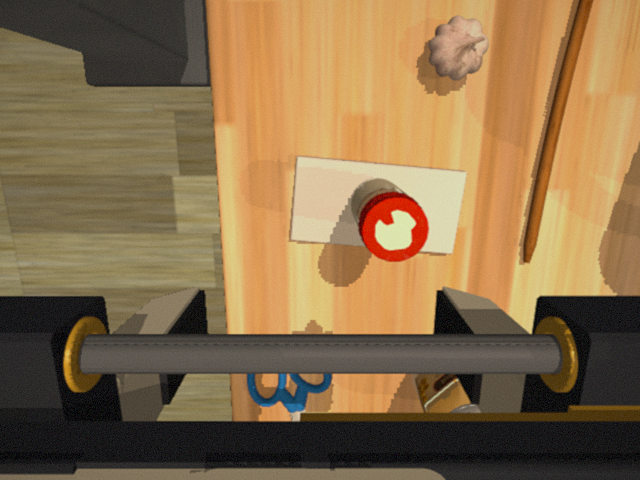

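The wrist view shows the lid centred at (394,227) and the oblong coaster with corners (297,157), (466,171), (454,255) and (290,240).

```bash
python3 -c "
from h import *
print(at('wrist',(394,227),116))
c=np.array([at('wrist',p,10) for p in((297,157),(466,171),(454,255),(290,240))]);print(c.round(),c.mean(0),np.linalg.norm(c-np.roll(c,1,0),axis=1))
print(camera_model('wrist'))
s=snap('wrist')
for r in regions_of('wrist','coaster_oblong')[:2]: print(r['score'],r['location'])
"
```

```text
[ 493.7465505  -346.64845653  116.        ]
[[ 426. -309.   10.]
 [ 573. -321.   10.]
 [ 569. -398.   10.]
 [ 418. -384.   10.]] [ 496.56782524 -353.12293621   10.        ] [ 74.54152707 147.50265452  76.56917166 151.12103722]
{'fov_y': 58.77037772059524, 'cx': 320.32650043840647, 'cy': 244.4167700938143, 'pose': array([[ 9.99999896e-01,  4.51782182e-04,  6.44295587e-05,
         4.46080919e+02],
       [-4.52531024e-04,  9.63456992e-01,  2.67862687e-01,
        -2.83606865e+02],
       [ 5.89404803e-05, -2.67862688e-01,  9.63457097e-01,
         3.84748559e+02],
       [ 0.00000000e+00,  0.00000000e+00,  0.00000000e+00,
         1.00000000e+00]])}
0.74 [352.6, 192.2]
```

```bash
python3 -m pendant '[0.27,0.8,0,0,0,0,-1,0,0.8,0,0,0,0,-1,0,0,0.8,0,0,0,-1,0,0,0.8,0,0,0,-1,0,0,0.8,0,0,0,-1,0,0,0.8,0,0,0,-1,0,0,0.8,0,0,0,-1,0,0,0.7,0,0,0,-1,0,0,0,0,0,0,-1,0,0,0,0,0,0,1,0,0,0,0,0,0,1,0,0,0,0,0,0,1]'
python3 -m pendant '[0,0,0,0,0,0,1,0,0,0,0,0,0,1,0,0,0,0,0,0,1,0,0,0,0,0,0,1]'
python3 look.py wrist w2.png spice_mid
```

```text
time: 4.95
tool_pos: [494.9, -347.6, 87.2]
tcp_rot: [3.14, 0.002, 1.57]
contact_force: [-0.0, -0.1, -0.7]
grip_width: 72.3
finger_force: 0.0
time: 5.35
tool_pos: [494.5, -347.0, 85.9]
tcp_rot: [3.141, 0.0, 1.57]
contact_force: [-0.9, -0.6, 1.8]
grip_width: 43.7
finger_force: 30.0
5.45 [ 494.5 -347.1   85.9] [3.141 0.    1.57 ] [-0.74  0.62  1.48 -0.    1.04 -0.74] [-0.4 -0.4  2.3] 44.0
```

View pics/w2.png

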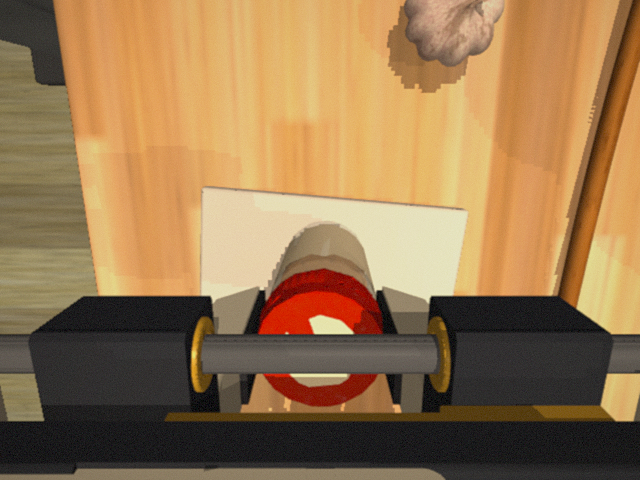

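The fingers hold the lid at 44 mm with 30 N. I'll carry the jar to the free spot at about (440,-205).

```bash
python3 -m pendant '[0,0,-0.5,0,0,0,1,0,0,-0.75,0,0,0,1,0,0,-0.75,0,0,0,1,0.4,-0.2,0,0,0,0,1,0.6,-0.2,0,0,0,0,1,0.7,-0.3,0,0,0,0,1,0.7,-0.3,0,0,0,0,1,0.7,-0.3,0,0,0,0,1,0.7,-0.2,0,0,0,0,1,0.6,-0.2,0,0,0,0,1,0.33,-0.1,0,0,0,0,1,0,0,0,0,0,0,1]'
python3 -m pendant '[0,0,0.6,0,0,0,1,0,0,0.6,0,0,0,1,0,0,0.5,0,0,0,1,0,0,0.3,0,0,0,1,0,0,0.2,0,0,0,1,0,0,0.1,0,0,0,1,0,0,0,0,0,0,1,0,0,0,0,0,0,1]'
python3 -c "
from h import *;o=get_obs();print(o['contact_force'],o['tool_pos'])"
```

```text
time: 6.65
tool_pos: [440.3, -204.2, 145.8]
tcp_rot: [-3.141, -0.0, 1.571]
contact_force: [0.4, -0.5, -1.0]
grip_width: 43.9
finger_force: 30.0
time: 7.45
tool_pos: [440.9, -205.3, 77.2]
tcp_rot: [3.141, 0.001, 1.57]
contact_force: [-0.5, -0.4, -1.0]
grip_width: 43.8
finger_force: 30.0
[-0.53935032 -0.38158721 -1.02059647] [ 440.89497593 -205.32995748   77.19209122]
```

```bash
python3 -m pendant '[0,0,0.04,0,0,0,1,0,0,0,0,0,0,1,0,0,0,0,0,0,-1,0,0,0,0,0,0,-1,0,0,0,0,0,0,-1,0,0,-0.4,0,0,0,-1,0,0,-0.7,0,0,0,-1,0,0,-1,0,0,0,-1,0,0,-1,0,0,0,-1,0,0,-1,0,0,0,-1,0,0,-1,0,0,0,-1,0,0,-1,0,0,0,-1]'
python3 -m pendant '[0,0,-1,0,0,0,-1,1,0.2,0,0,0,0,-1,1,0.2,0,0,0,0,-1,1,0.2,0,0,0,0,-1,1,0.2,0,0,0,0,-1,1,0.2,0,0,0,0,-1,1,0.2,0,0,0,0,-1,1,0.2,0,0,0,0,-1,1,0.2,0,0,0,0,-1,1,0.1,0,0,0,0,-1,1,0,0,0,0,0,-1,0.8,0,0,0,0,0,-1]'
python3 -m pendant '[0,0,0,0,0,0,-1,0,0,0,0,0,0,-1]'
python3 look.py wrist w3.png pepper_mid coaster_round; python3 look.py top - spice_mid
```

```text
time: 8.65
tool_pos: [440.3, -204.9, 259.9]
tcp_rot: [3.142, 0.0, 1.57]
contact_force: [0.9, 0.0, -0.1]
grip_width: 91.7
finger_force: 0.0
time: 9.85
tool_pos: [491.6, 120.5, 288.4]
tcp_rot: [-3.141, -0.0, 1.571]
contact_force: [0.3, -0.1, 0.4]
grip_width: 91.7
finger_force: 0.0
time: 10.05
tool_pos: [491.7, 118.9, 288.3]
tcp_rot: [-3.141, 0.001, 1.571]
contact_force: [0.1, 0.3, 0.4]
grip_width: 91.6
finger_force: 0.0
pepper_mid 0.9 [248. 276.] [429.  63.  95.]
10.2 [491.9 117.9 288.5] [-3.142  0.     1.569] [ 0.08  0.26  1.46 -0.    1.41  0.09] [-1.   0.5 -0. ] 91.7
spice_mid 0.65 [383. 262.] [ 442. -203.   63.]
10.3 [491.9 118.  288.5] [3.142 0.    1.568] [ 0.08  0.26  1.46 -0.    1.41  0.09] [-0.2 -0.4  0.3] 91.7
```

View pics/w3.png

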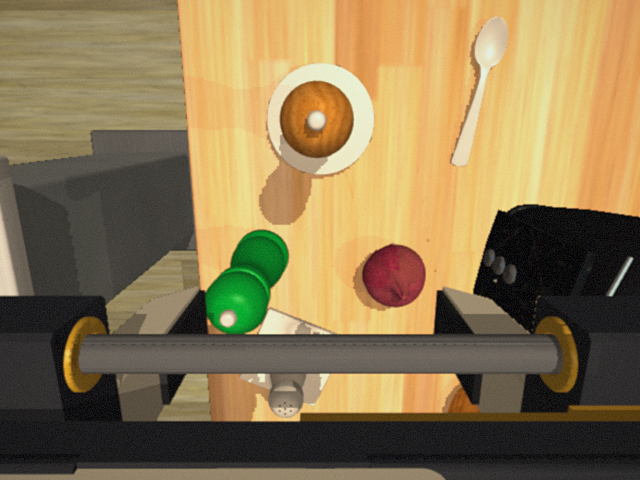

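The wrist view shows the mill's knob at (316,120) and its head centred at (317,119). The round coaster is centred at (320,120). The green mill (237,297) and the onion (394,275) stand well clear.

```bash
python3 -c "
from h import *
print(at('wrist',(316,120),178),at('wrist',(317,119),155),at('wrist',(320.5,120),10),np.linalg.norm(at('wrist',(267,120),10)-at('wrist',(374,120),10)))
print('onion',at('wrist',(394,275),40),'green',at('wrist',(228,319),178))
"
```

```text
[490.04975106 192.97417705 178.        ] [490.49637729 193.89274079 155.        ] [492.92631411 195.08318052  10.        ] 105.19631537259212
onion [567.01005601  44.305268    40.        ] green [429.07797258  61.74481662 178.        ]
```

```bash
python3 -m pendant '[0.8,-0.05,0,0,0,0,-1,0.9,0,0,0,0,0,-1,0.82,0,0,0,0,0,-1,0,0,0.8,0,0,0,-1,0,0,0.8,0,0,0,-1,0,0,0.8,0,0,0,-1,0,0,0.8,0,0,0,-1,0,0,0.8,0,0,0,-1,0,0,0.7,0,0,0,-1,0,0,0.52,0,0,0,-1,0,0,0,0,0,0,-1,0,0,0,0,0,0,-1]'
python3 -m pendant '[0,0,0,0,0,0,1,0,0,0,0,0,0,1,0,0,0,0,0,0,1,0,0,0,0,0,0,1,0,0,0,0,0,0,1,0,0,0,0,0,0,1,0,0,0,0,0,0,1]'
python3 look.py wrist w4.png
```

```text
time: 11.5
tool_pos: [490.8, 194.1, 132.3]
tcp_rot: [3.141, 0.0, 1.569]
contact_force: [0.8, -0.2, 1.1]
grip_width: 91.6
finger_force: 0.0
time: 12.2
tool_pos: [490.3, 194.6, 131.9]
tcp_rot: [-3.141, 0.0, 1.57]
contact_force: [-1.1, -0.6, 1.3]
grip_width: 47.1
finger_force: 30.0
12.25 [490.4 194.5 132. ] [-3.142  0.     1.57 ] [ 0.23  0.44  1.65 -0.    1.05  0.23] [-1.4  0.5  1.2] 47.0
```

View pics/w4.png

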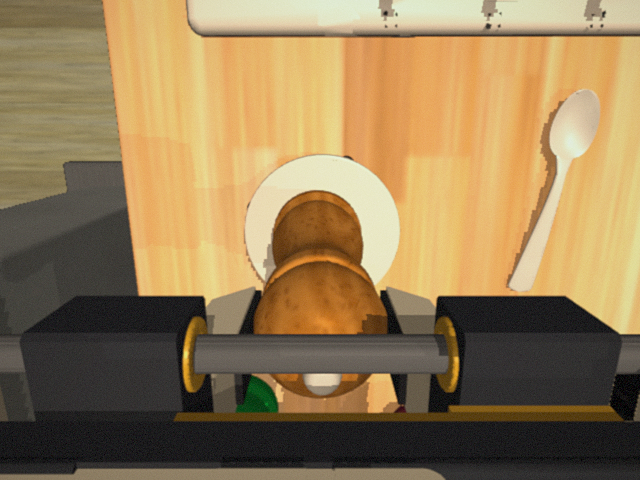

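```bash
python3 -m pendant '[0,0,-0.3,0,0,0,1,0,0,-0.6,0,0,0,1,0,0,-0.8,0,0,0,1,0,0,-0.8,0,0,0,1,0,0,-0.8,0,0,0,1,0,0,-0.8,0,0,0,1,0,0,-0.8,0,0,0,1,0,0,-0.6,0,0,0,1,0,0,-0.3,0,0,0,1,0,0,-0.2,0,0,0,1]'
python3 -m pendant '[-0.2,0.2,0,0,0,0,1,-0.4,0,0,0,0,0,1,-0.6,0,0,0,0,0,1,-0.8,0,0,0,0,0,1,-0.8,0,0,0,0,0,1,-0.8,0,0,0,0,0,1,-0.8,0,0,0,0,0,1,-0.8,0,0,0,0,0,1,-0.8,0,0,0,0,0,1,-0.8,0,0,0,0,0,1,-0.8,0,0,0,0,0,1,-0.8,0,0,0,0,0,1]'
python3 -m pendant '[-0.8,0,0,0,0,0,1,-0.8,0,0,0,0,0,1,-0.8,0,0,0,0,0,1,-0.8,0,0,0,0,0,1,-0.8,0,0,0,0,0,1,-0.8,0,0,0,0,0,1,-0.8,0,0,0,0,0,1,-0.8,0,0,0,0,0,1,-0.8,0,0,0,0,0,1,-0.65,0,0,0,0,0,1,-0.6,0,0,0,0,0,1,-0.4,0,0,0,0,0,1]'
python3 -m pendant '[-0.2,0,0,0,0,0,1,0,0,0,0,0,0,1,0,0,0,0,0,0,1,0,0,0,0,0,0,1]'
python3 look.py wrist w5.png coaster_oblong
```

```text
time: 13.25
tool_pos: [490.4, 194.5, 312.5]
tcp_rot: [3.141, -0.0, 1.57]
contact_force: [0.4, 0.0, -3.6]
grip_width: 46.8
finger_force: 30.0
time: 14.45
tool_pos: [495.4, -59.3, 310.8]
tcp_rot: [-3.14, -0.0, 1.569]
contact_force: [1.2, 1.1, -2.3]
grip_width: 46.9
finger_force: 30.0
time: 15.65
tool_pos: [495.5, -324.6, 311.3]
tcp_rot: [-3.141, -0.0, 1.569]
contact_force: [-0.1, -0.1, -2.6]
grip_width: 47.1
finger_force: 30.0
time: 16.05
tool_pos: [496.1, -328.2, 312.1]
tcp_rot: [3.141, -0.0, 1.571]
contact_force: [-0.0, 0.5, -2.2]
grip_width: 47.4
finger_force: 30.0
16.15 [ 496.1 -328.3  312.2] [3.141 0.    1.571] [-0.71  0.43  1.16  0.    1.55 -0.71] [ 0.1 -0.1 -2. ] 47.0
```

View pics/w5.png

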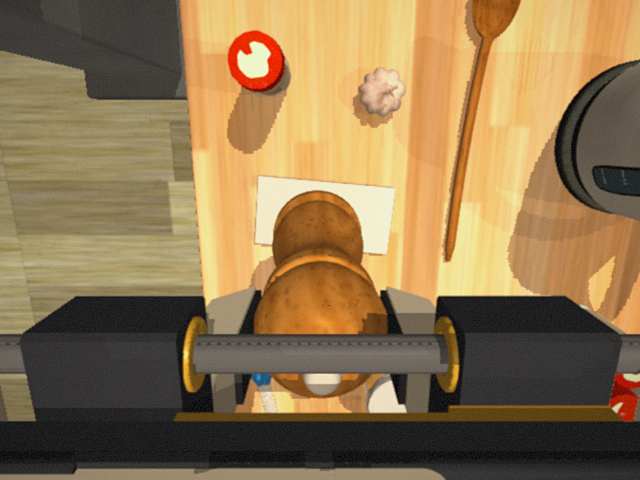

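The spice jar stands upright at its waiting spot (256,60) and the mill hangs straight. The oblong coaster's corners are at (259,177), (394,186), (388,255) and (253,245). The arm stopped 25 mm short, so I'll correct that.

```bash
python3 -c "
from h import *
c=np.array([at('wrist',p,10) for p in((259,177),(394,186),(388,255),(253,245))]);print(c.mean(0),np.linalg.norm(c-np.roll(c,1,0),axis=1))
print('spice top',at('wrist',(256,60),106))"
python3 -m pendant '[-0.3,0,0,0,0,0,1,-0.35,0,0,0,0,0,1,-0.17,0,0,0,0,0,1,0,0,0,0,0,0,1,0,0,0,0,0,0,1]'
```

```text
[ 500.61159043 -352.84834861   10.        ] [ 76.39485697 145.68201386  77.92535393 152.29853884]
spice top [ 445.77855722 -206.56808872  106.        ]
time: 16.65
tool_pos: [495.8, -353.8, 311.7]
tcp_rot: [-3.141, -0.0, 1.569]
contact_force: [0.9, 0.5, -2.7]
grip_width: 47.4
finger_force: 30.0
```

```bash
python3 -m pendant '[0,0.08,0.3,0,0,0,1,0,0,0.6,0,0,0,1,0,0,0.8,0,0,0,1,0,0,0.8,0,0,0,1,0,0,0.8,0,0,0,1,0,0,0.8,0,0,0,1,0,0,0.8,0,0,0,1,0,0,0.5,0,0,0,1,0,0,0.3,0,0,0,1,0,0,0.15,0,0,0,1,0,0,0.1,0,0,0,1,0,0,0,0,0,0,1]'
python3 -m pendant '[0,0,0,0,0,0,1,0,0,0,0,0,0,1]'
```

```text
time: 17.85
tool_pos: [498.5, -353.7, 133.7]
tcp_rot: [3.141, 0.001, 1.57]
contact_force: [-0.6, 0.1, -1.8]
grip_width: 46.9
finger_force: 30.0
time: 18.05
tool_pos: [498.6, -353.8, 134.2]
tcp_rot: [3.141, 0.001, 1.57]
contact_force: [0.8, -0.2, -2.2]
grip_width: 47.0
finger_force: 30.0
```

```bash
python3 -m pendant '[0,0,0.04,0,0,0,1,0,0,0.03,0,0,0,1,0,0,0,0,0,0,1,0,0,0,0,0,0,1]'
```

```text
time: 18.45
tool_pos: [498.5, -353.9, 132.0]
tcp_rot: [3.141, 0.001, 1.57]
contact_force: [-0.9, -0.7, 3.7]
grip_width: 47.1
finger_force: 30.0
```

```bash
python3 -m pendant '[0,0,0,0,0,0,-1,0,0,0,0,0,0,-1,0,0,0,0,0,0,-1,0,0,0,0,0,0,-1,0,0,-0.4,0,0,0,-1,0,0,-0.8,0,0,0,-1,0,0,-0.8,0,0,0,-1,0,0,-0.8,0,0,0,-1,0,0,-0.8,0,0,0,-1,0,0,-0.8,0,0,0,-1,0,0,-0.7,0,0,0,-1,0,0,0,0,0,0,-1]'
python3 -m pendant '[0.8,-0.15,0,0,0,0,-1,0.8,-0.15,0,0,0,0,-1,0.8,-0.15,0,0,0,0,-1,0.8,-0.15,0,0,0,0,-1,0.8,-0.15,0,0,0,0,-1,0.8,-0.15,0,0,0,0,-1,0.8,-0.15,0,0,0,0,-1,0.8,-0.15,0,0,0,0,-1,0.8,0,0,0,0,0,-1,0.3,0,0,0,0,0,-1,0,0,0,0,0,0,-1,0,0,0,0,0,0,-1]'
python3 look.py wrist w6.png salt_mid coaster_square spice_mid
python3 look.py top top2.png pepper_mid coaster_oblong
```

```text
time: 19.65
tool_pos: [499.2, -354.4, 288.6]
tcp_rot: [3.136, 0.005, 1.57]
contact_force: [-0.3, 0.2, 0.0]
grip_width: 91.8
finger_force: 0.0
time: 20.85
tool_pos: [462.6, -129.2, 284.2]
tcp_rot: [-3.142, 0.001, 1.57]
contact_force: [-0.1, -0.4, 0.4]
grip_width: 91.8
finger_force: 0.0
spice_mid 0.68 [301. 281.] [ 445. -200.   63.]
21.05 [ 462.5 -129.4  284.1] [-3.141  0.     1.569] [-0.43  0.22  1.54 -0.    1.39 -0.43] [-1.  -0.7 -0.3] 91.6
pepper_mid 0.92 [290. 263.] [427.  52.  95.]
pepper_mid 0.78 [147. 234.] [496. 443.  95.]
pepper_mid 0.68 [440. 241.] [ 500. -354.   95.]
coaster_oblong 0.57 [433. 246.] [ 500. -356.    0.]
21.2 [ 462.5 -129.   284.2] [-3.141  0.     1.569] [-0.43  0.22  1.54 -0.    1.39 -0.43] [ 0.9  0.  -0.3] 91.6
```

View pics/w6.png

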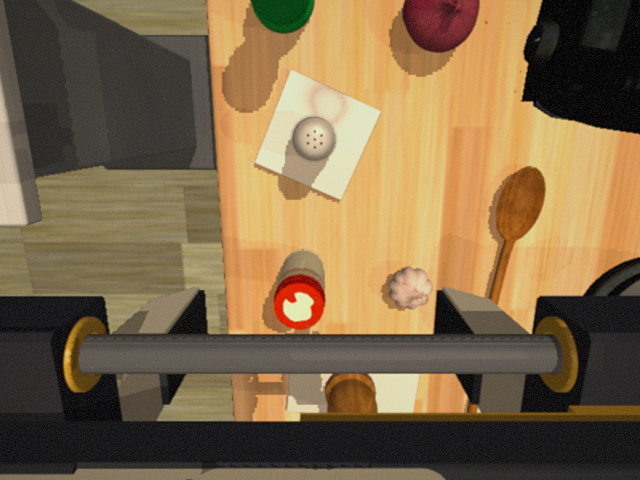

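View pics/top2.png

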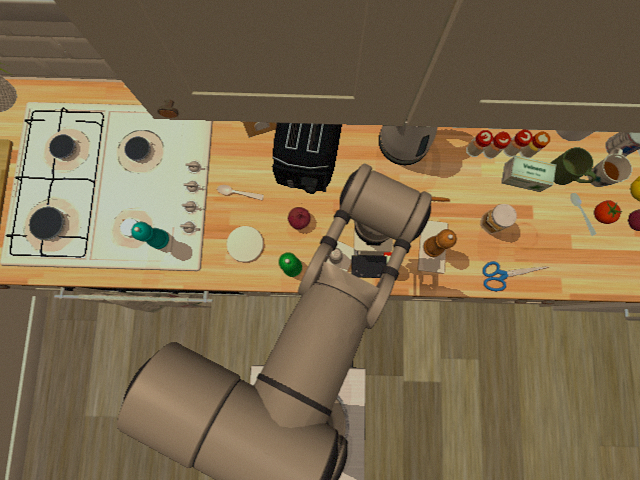

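In the top view the mill stands upright on the oblong coaster (440,242), and the round coaster is free (245,243). In the wrist view the salt's top is at (314,138). The square coaster's corners are at (292,71), (380,114), (340,200) and (255,163), and the spice lid is at (299,303).

```bash
python3 -c "
from h import *
c=np.array([at('wrist',p,10) for p in((292,71),(380,114),(340,200),(255,163))]);print(c.mean(0),np.linalg.norm(c-np.roll(c,1,0),axis=1))
print('spice top',at('wrist',(299,303),106),'salt',at('wrist',(314,138),98),get_obs()['tool_pos'])"
```

```text
[459.67329675 -69.36988901  10.        ] [93.97121475 93.16085701 92.2201397  93.19082185]
spice top [ 444.963083   -202.68423685  106.        ] salt [458.20708111 -66.59941444  98.        ] [ 462.4956566  -129.0363079   284.18795149]
```

```bash
python3 -m pendant '[0.7,-0.12,0,0,0,0,-1,0.75,0,0,0,0,0,-1,0.6,0,0,0,0,0,-1,0,0,0.9,0,0,0,-1,0,0,0.9,0,0,0,-1,0,0,0.9,0,0,0,-1,0,0,0.9,0,0,0,-1,0,0,0.9,0,0,0,-1,0,0,0.9,0,0,0,-1,0,0,0.8,0,0,0,-1,0,0,0.8,0,0,0,-1,0,0,0.6,0,0,0,-1]'
python3 -m pendant '[0,0,0,0,0,0,-1,0,0,0,0,0,0,-1]'
python3 -m pendant '[0,0,0,0,0,0,1,0,0,0,0,0,0,1,0,0,0,0,0,0,1,0,0,0,0,0,0,1,0,0,0,0,0,0,1,0,0,0,0,0,0,1,0,0,0,0,0,0,1]'
python3 look.py wrist w7.png
```

```text
time: 22.4
tool_pos: [458.6, -67.2, 55.0]
tcp_rot: [-3.141, -0.0, 1.57]
contact_force: [0.0, 0.0, 0.5]
grip_width: 91.7
finger_force: 0.0
time: 22.6
tool_pos: [459.2, -67.3, 56.6]
tcp_rot: [-3.141, 0.0, 1.57]
contact_force: [-0.0, -0.4, 0.8]
grip_width: 91.5
finger_force: 0.0
time: 23.3
tool_pos: [459.0, -67.0, 56.3]
tcp_rot: [-3.142, 0.0, 1.57]
contact_force: [-0.1, -1.4, 2.1]
grip_width: 40.2
finger_force: 0.5
23.35 [458.8 -67.   56.3] [-3.141  0.     1.57 ] [-0.31  0.46  1.9  -0.    0.78 -0.31] [-0.3  0.6  0.6] 36.5
```

View pics/w7.png

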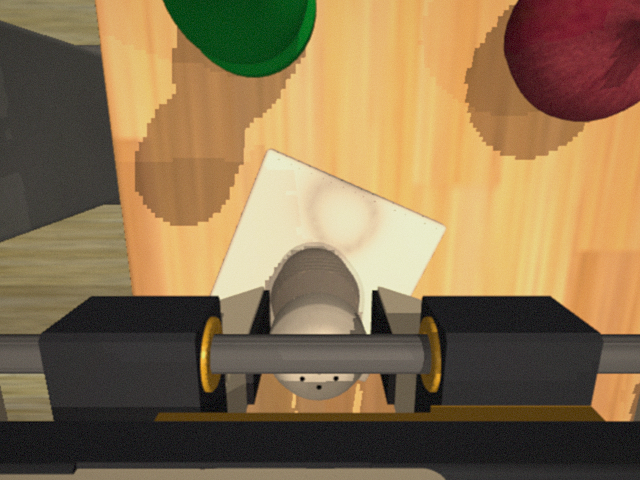

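The shaker is upright between the pads, which are about to touch. I'll let them close fully.

```bash
python3 -m pendant '[0,0,0,0,0,0,1,0,0,0,0,0,0,1,0,0,0,0,0,0,1,0,0,0,0,0,0,1]'
```

```text
time: 23.75
tool_pos: [458.9, -67.0, 56.3]
tcp_rot: [-3.141, -0.0, 1.57]
contact_force: [0.1, -0.2, -0.0]
grip_width: 35.6
finger_force: 29.1
```

```bash
python3 -m pendant '[0,0,-0.2,0,0,0,1,0,0,-0.4,0,0,0,1,0,0,-0.6,0,0,0,1,0,0,-0.8,0,0,0,1,0,0,-0.8,0,0,0,1,0,0,-0.8,0,0,0,1,0,0,-0.8,0,0,0,1,0,0,-0.8,0,0,0,1,0,0,-0.6,0,0,0,1,0,0,-0.4,0,0,0,1,0,0,-0.2,0,0,0,1,0,0,0,0,0,0,1]'
python3 look.py wrist w8.png; python3 -c "
import cv2;a=cv2.imread('pics/w7.png')[230:430,200:440];b=cv2.imread('pics/w8.png')[230:430,200:440];cv2.imwrite('pics/w78.png',cv2.hconcat([a,b]))"
```

```text
time: 24.95
tool_pos: [459.2, -67.1, 249.0]
tcp_rot: [3.14, 0.001, 1.57]
contact_force: [-0.0, 0.8, -0.5]
grip_width: 35.4
finger_force: 29.0
25.0 [458.8 -67.  248.3] [3.141 0.    1.57 ] [-0.31  0.21  1.64 -0.    1.29 -0.31] [ 0.   0.3 -0.7] 35.4
```

View pics/w78.png

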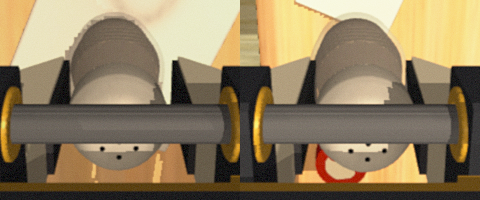

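The shaker sits the same in the grip after the lift. Next, over to the round coaster.

```bash
python3 -m pendant '[0.3,0.1,0,0,0,0,1,0.5,0.15,0,0,0,0,1,0.7,0.2,0,0,0,0,1,0.8,0.2,0,0,0,0,1,0.8,0.2,0,0,0,0,1,0.8,0.2,0,0,0,0,1,0.8,0.08,0,0,0,0,1,0.8,0,0,0,0,0,1,0.8,0,0,0,0,0,1,0.8,0,0,0,0,0,1,0.7,0,0,0,0,0,1,0.5,0,0,0,0,0,1]'
python3 -m pendant '[0.3,0,0,0,0,0,1,0.13,0,0,0,0,0,1,0,0,0,0,0,0,1,0,0,0,0,0,0,1]'
python3 - <<'E'
from h import *
snap('wrist','w9.png')
for t in('coaster_round',):
    for r in regions_of('wrist',t)[:1]+pinpoint('wrist',t)[:1]: print(r['score'],np.round(r['location']),at('wrist',r['location'],10))
E
```

```text
time: 26.2
tool_pos: [492.5, 183.7, 247.4]
tcp_rot: [-3.14, 0.0, 1.571]
contact_force: [0.7, -0.4, -0.8]
grip_width: 35.8
finger_force: 29.0
time: 26.6
tool_pos: [493.2, 194.2, 248.2]
tcp_rot: [-3.141, 0.0, 1.569]
contact_force: [-0.0, 0.1, -1.3]
grip_width: 35.4
finger_force: 29.0
0.56 [321. 198.] [494.60334353 200.54063349  10.        ]
0.61 [318. 202.] [491.88011715 197.3263248   10.        ]
```

View pics/w9.png

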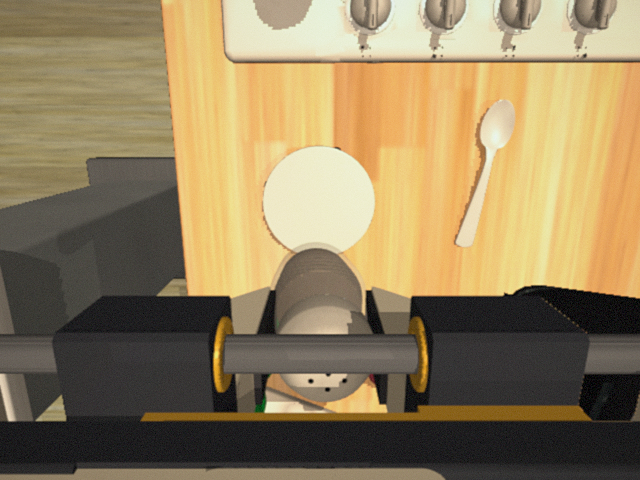

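The round coaster is free, centred near (319.5,202), which is about (493,196). The shaker hangs upright, so I'll lower it.

```bash
python3 -m pendant '[0.05,0,0.3,0,0,0,1,0,0,0.6,0,0,0,1,0,0,0.8,0,0,0,1,0,0,0.8,0,0,0,1,0,0,0.8,0,0,0,1,0,0,0.8,0,0,0,1,0,0,0.8,0,0,0,1,0,0,0.6,0,0,0,1,0,0,0.4,0,0,0,1,0,0,0.25,0,0,0,1,0,0,0.15,0,0,0,1,0,0,0,0,0,0,1]'
python3 -m pendant '[0,0,0,0,0,0,1]'
```

```text
time: 27.95
tool_pos: [493.2, 196.3, 59.2]
tcp_rot: [-3.142, 0.0, 1.57]
contact_force: [0.3, 0.4, -0.6]
grip_width: 35.4
finger_force: 29.0
time: 28.05
tool_pos: [493.6, 196.4, 59.9]
tcp_rot: [3.14, -0.0, 1.57]
contact_force: [-0.0, -0.1, -0.7]
grip_width: 35.6
finger_force: 29.0
```

```bash
python3 -m pendant '[0,0,0.08,0,0,0,1,0,0,0.03,0,0,0,1,0,0,0,0,0,0,1]'; python3 -m pendant '[0,0,0.03,0,0,0,1,0,0,0,0,0,0,1]'
```

```text
time: 28.35
tool_pos: [493.3, 196.4, 56.3]
tcp_rot: [3.141, -0.0, 1.57]
contact_force: [0.7, -0.6, -1.0]
grip_width: 35.3
finger_force: 29.0
time: 28.55
tool_pos: [493.4, 196.4, 56.1]
tcp_rot: [3.14, -0.0, 1.57]
contact_force: [-2.6, -0.9, 7.1]
grip_width: 35.7
finger_force: 29.5
```

```bash
python3 -m pendant '[0,0,0,0,0,0,-1,0,0,0,0,0,0,-1,0,0,0,0,0,0,-1,0,0,0,0,0,0,-1,0,0,-0.4,0,0,0,-1,0,0,-0.9,0,0,0,-1,0,0,-0.9,0,0,0,-1,0,0,-0.9,0,0,0,-1,0,0,-0.9,0,0,0,-1,0,0,-0.9,0,0,0,-1,0,0,-0.9,0,0,0,-1,0,0,-0.9,0,0,0,-1]'
python3 -m pendant '[-0.5,0,0,0,0,0,-1,-0.8,-0.1,0,0,0,0,-1,-0.8,-0.1,0,0,0,0,-1,-0.8,-0.1,0,0,0,0,-1,-0.8,-0.1,0,0,0,0,-1,-0.8,-0.1,0,0,0,0,-1,-0.8,-0.1,0,0,0,0,-1,-0.8,-0.2,0,0,0,0,-1,-0.8,-0.2,0,0,0,0,-1,-0.8,-0.2,0,0,0,0,-1,-0.8,-0.2,0,0,0,0,-1,-0.8,-0.2,0,0,0,0,-1]'
python3 -m pendant '[-0.8,-0.07,0,0,0,0,-1,-0.8,0,0,0,0,0,-1,-0.8,0,0,0,0,0,-1,-0.8,0,0,0,0,0,-1,-0.8,0,0,0,0,0,-1,-0.05,0,0,0,0,0,-1,0,0,0,0,0,0,-1,0,0,0,0,0,0,-1]'
python3 look.py top top3.png salt_mid spice_mid
```

```text
time: 29.75
tool_pos: [492.8, 196.2, 258.2]
tcp_rot: [3.141, -0.0, 1.57]
contact_force: [0.3, 0.7, -0.6]
grip_width: 92.2
finger_force: 0.0
time: 30.95
tool_pos: [443.8, -83.8, 255.9]
tcp_rot: [-3.141, 0.0, 1.57]
contact_force: [0.5, -0.3, 0.4]
grip_width: 91.9
finger_force: 0.0
time: 31.75
tool_pos: [442.3, -203.4, 256.0]
tcp_rot: [-3.141, -0.001, 1.57]
contact_force: [-0.3, 0.8, -0.7]
grip_width: 91.8
finger_force: 0.0
salt_mid 0.55 [244. 242.] [488. 188.  55.]
spice_mid 0.69 [386. 263.] [ 439. -211.   63.]
31.9 [ 442.6 -203.3  256.2] [ 3.142 -0.     1.571] [-0.59  0.25  1.57  0.    1.32 -0.59] [-0.3 -0.2  0.3] 91.9
```

```bash
python3 -m pendant '[-0.03,0,0.8,0,0,0,-1,0,0,0.9,0,0,0,-1,0,0,0.9,0,0,0,-1,0,0,0.9,0,0,0,-1,0,0,0.9,0,0,0,-1,0,0,0.9,0,0,0,-1,0,0,0.65,0,0,0,-1,0,0,0,0,0,0,-1,0,0,0,0,0,0,1,0,0,0,0,0,0,1,0,0,0,0,0,0,1,0,0,0,0,0,0,1]'
python3 -m pendant '[0,0,0,0,0,0,1,0,0,0,0,0,0,1,0,0,0,0,0,0,1,0,0,0,0,0,0,1]'
```

```text
time: 33.1
tool_pos: [443.1, -205.3, 78.5]
tcp_rot: [3.14, 0.001, 1.57]
contact_force: [1.1, 0.4, 0.5]
grip_width: 63.8
finger_force: 0.0
time: 33.5
tool_pos: [442.8, -205.1, 77.8]
tcp_rot: [3.141, 0.0, 1.57]
contact_force: [0.8, 1.1, 1.9]
grip_width: 43.9
finger_force: 30.0
```

View pics/top3.png

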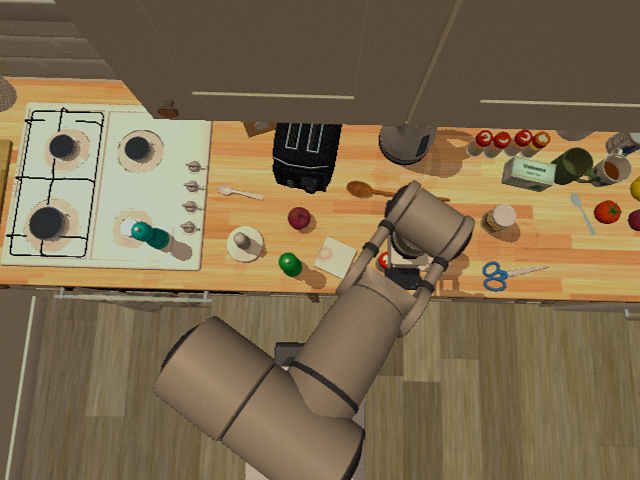

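The salt stands upright on the round coaster (242,242) and the spice jar is gripped again. Next, to the square coaster.

```bash
python3 -m pendant '[0,0,-0.4,0,0,0,1,0,0,-0.8,0,0,0,1,0,0,-0.8,0,0,0,1,0.3,0.1,0,0,0,0,1,0.6,0.1,0,0,0,0,1,0.7,0.1,0,0,0,0,1,0.8,0.1,0,0,0,0,1,0.8,0.1,0,0,0,0,1,0.7,0.09,0,0,0,0,1,0.4,0,0,0,0,0,1,0.2,0,0,0,0,0,1,0,0,0,0,0,0,1]'
python3 -m pendant '[0,0,0.4,0,0,0,1,0,0,0.5,0,0,0,1,0,0,0.4,0,0,0,1,0,0,0.2,0,0,0,1,0,0,0.12,0,0,0,1,0,0,0,0,0,0,1,0,0,0,0,0,0,1]'
```

```text
time: 34.7
tool_pos: [460.2, -69.6, 137.3]
tcp_rot: [-3.141, -0.0, 1.571]
contact_force: [0.7, -1.7, -0.3]
grip_width: 43.9
finger_force: 30.0
time: 35.4
tool_pos: [460.8, -70.3, 89.4]
tcp_rot: [3.141, 0.0, 1.57]
contact_force: [-0.1, -0.3, -1.1]
grip_width: 43.9
finger_force: 30.0
```

```bash
python3 -m pendant '[0,0,0.04,0,0,0,1,0,0,0.02,0,0,0,1,0,0,0,0,0,0,1]'
```

```text
time: 35.7
tool_pos: [460.8, -70.2, 87.7]
tcp_rot: [3.141, 0.0, 1.57]
contact_force: [0.3, -0.1, 3.0]
grip_width: 44.0
finger_force: 30.0
```

```bash
python3 -m pendant '[0,0,0,0,0,0,-1,0,0,0,0,0,0,-1,0,0,0,0,0,0,-1,0,0,0,0,0,0,-1,0,0,-0.4,0,0,0,-1,0,0,-0.9,0,0,0,-1,0,0,-0.9,0,0,0,-1,0,0,-0.9,0,0,0,-1,0,0,-0.9,0,0,0,-1,0,0,-0.9,0,0,0,-1,0,0,-0.9,0,0,0,-1,0,0,-0.9,0,0,0,-1]'
python3 -m pendant '[-0.8,0,0,0,0,0,-1,-0.8,0,0,0,0,0,-1,-0.8,0,0,0,0,0,-1,-0.8,0,0,0,0,0,-1,-0.8,0,0,0,0,0,-1,0,0,0,0,0,0,-1,0,0,0,0,0,0,-1]'
python3 look.py wrist wa.png; python3 look.py top top4.png pepper_mid salt_mid spice_mid onion_mid garlic_mid honey_mid
python3 -c "
import cv2;a=cv2.imread('pics/wa.png')[:300,150:500];b=cv2.imread('pics/top4.png')[190:290,200:540];b=cv2.resize(b,(800,235));c=cv2.resize(a,(406,348));c=cv2.copyMakeBorder(c,0,0,0,394,0);cv2.imwrite('pics/fin.png',cv2.vconcat([b,c]))"
```

```text
time: 36.9
tool_pos: [460.2, -70.0, 289.3]
tcp_rot: [-3.141, 0.0, 1.57]
contact_force: [0.4, 0.3, -0.4]
grip_width: 91.6
finger_force: 0.0
time: 37.6
tool_pos: [460.1, -190.0, 287.9]
tcp_rot: [-3.141, -0.001, 1.569]
contact_force: [-0.5, -0.3, -0.4]
grip_width: 92.4
finger_force: 0.0
37.65 [ 460.2 -189.5  288. ] [-3.141e+00 -1.000e-03  1.570e+00] [-0.54  0.25  1.48  0.    1.41 -0.54] [ 0.7  1.  -0.5] 92.0
pepper_mid 0.71 [145. 232.] [502. 450.  95.]
pepper_mid 0.64 [439. 241.] [ 498. -351.   95.]
salt_mid 0.78 [243. 241.] [490. 189.  55.]
salt_mid 0.52 [300. 218.] [561.  32.  55.]
spice_mid 0.55 [337. 253.] [463. -74.  63.]
onion_mid 0.84 [301. 218.] [565.  32.  35.]
honey_mid 0.58 [494. 221.] [ 571. -521.   51.]
38.0 [ 460.4 -189.6  288.3] [3.141 0.    1.571] [-0.54  0.25  1.48 -0.    1.41 -0.54] [0.  0.2 0.3] 91.8
```

View pics/fin.png

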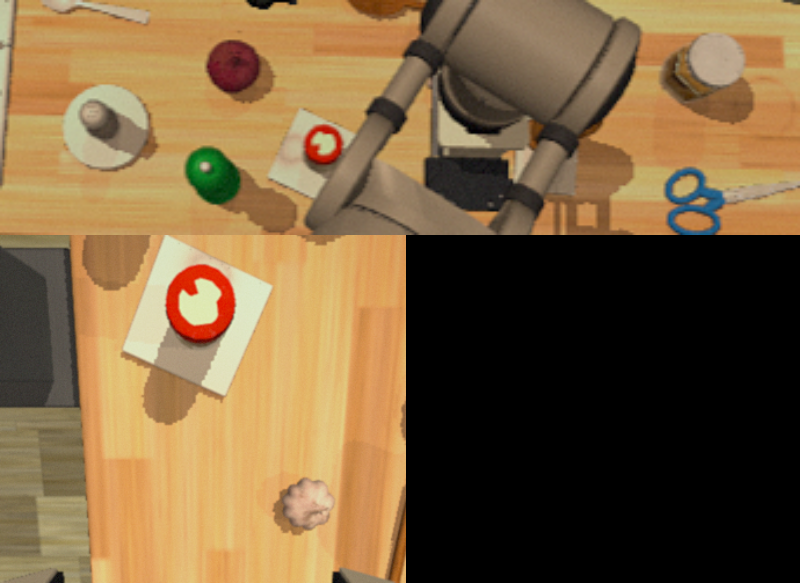

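All three stand upright near the middle of their own coasters. The spice lid is at (323,145) in the top half, the salt at (100,118) and the mill is partly hidden at (560,135). The onion, garlic and honey jar haven't been disturbed, so I'll hand in.

```bash
python3 -c "
from plant import *;print(close_job())"
```

```text
the job is handed in; nothing more can be done
None
```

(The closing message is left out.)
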